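Fit up tube stubs on the weld fixture and present the last one over its dowel

TASK

Sort the three loose tube stubs by length to the fixture bar that already carries stubs of that length: lift them over the angle-iron fence and set the two short ones fully down on the two free dowels of the short row and let go. Then carry the long one over to the free dowel of the long row and finish still holding it there, upright and centred over the dowel with about 10 mm of clear air above the dowel's tip, so that the welder can slip a shim washer in; do not put it down or let go. Never touch the long row or the fence with anything, and leave the spray can, brush and magnet where they are.

Things in the scene. Friction and masses are not known exactly. Their poses are not given: they have to be found in the camera images.
- short_a: loose plain steel tube stub standing on end, outside diameter 30 mm, bore 18 mm, 40 mm long, about 140 g (varies); origin at the centre of its underside, z along the tube, up. Drops over a dowel with 3 mm to spare all round. Same as short_b; either goes on either free dowel of the short row.
- short_b: loose plain steel tube stub standing on end, outside diameter 30 mm, bore 18 mm, 40 mm long, about 140 g (varies); origin at the centre of its underside, z along the tube, up. Drops over a dowel with 3 mm to spare all round. Same as short_a.
- long_a: loose plain steel tube stub standing on end, outside diameter 30 mm, bore 18 mm, 65 mm long, about 230 g (varies); origin at the centre of its underside, z along the tube, up. Drops over a dowel with 3 mm to spare all round. Same width as the short ones, only longer.
- short_row: fixed flat bar 250 x 50 x 10 mm, origin under its centre, x along the bar, z up. Dowels along x at -75, 0 and +75 mm, 12 mm in diameter, standing 14 mm above the bar, the last 4 mm tapering. The middle dowel already carries a welded-on stub 40 mm long (top 50 mm above the table); the two end dowels are free. The two rows may change places.
- long_row: fixed flat bar 250 x 50 x 10 mm, origin under its centre, x along the bar, z up. Dowels along x at -75, 0 and +75 mm, 12 mm in diameter, standing 14 mm above the bar, the last 4 mm tapering. The two end dowels already carry welded-on stubs 65 mm long (tops 75 mm above the table); the middle dowel is free.
- short_seat_1 (a point): foot of the free dowel at -75 mm on the short row, on its axis, on the bar's top face (10 mm above the table); a seated stub's origin lies here; the dowel's tip is 14 mm above
- short_seat_2 (a point): foot of the free dowel at +75 mm on the short row, likewise
- long_seat (a point): foot of the free middle dowel of the long row, on its axis, on the bar's top face; the dowel's tip is 14 mm above, so with 10 mm of clear air the held stub's origin is 24 mm above this point
- fence: fixed grey angle-iron fence between the loose stubs and the rows: upright leg 300 mm long (along its x), 6 mm thick, 70 mm tall, with a 6 mm thick foot reaching 37 mm to its -y side; origin under the middle of the upright leg
- spray_can: upright spray can, 64 mm across, 150 mm tall; origin under its centre; bystander
- brush: hand brush about 180 mm long lying flat beyond the loose stubs, as seen from the robot; bystander
- magnet: small red L-shaped welding magnet, 90 mm long, 20 mm thick, 90 mm tall; origin under its centre; bystander

How it is judged:
By the outcome, as a careful person would: the job done as asked, in the order asked, and still so for the second after the job is handed in, while the arm keeps its last pose, push and grip.
It also fails if it takes over 67 s, if anything falls off the work surface, if the arm or the gripper's body presses on something with over 40 N, if the wrist force passes 120 N, or if a joint passes its speed limit or range.

ROBOT

A 6-joint arm with a two-finger parallel gripper is mounted at the origin on the work surface. World frame = base frame: x ahead of the robot, y to its left, z up, the work surface at z = 0. Lengths are in m, angles in rad, forces in N, time in s.
With the tool pointing down it reaches from about 0.225 to 0.875 m from the base axis. Payload 3.4 kg.
Tool frame: the origin (TCP) lies on the centre line of the jaws, within the pads' length; the fingertips stand 22 mm ahead of it and the grasp point (between the pads) lies 3 mm ahead of it; z points along the fingers, y is the line along which they close (so a half turn about z gives the same grasp; the last joint's range is limited). The gripper opens to 85 mm and grips with 20 to 120 N. Pads are 22 mm wide; open, the fingers measure 114 mm over their backs; the gripper's body (76 mm by 85 mm) begins 54 mm behind the grasp point. The pads swing forward as they close: fully open they stand 13 mm farther back than shut.
Start: joints at [1.132, 0.276, 1.505, -0, 1.361, -0.121], TCP at [0.18, 0.546, 0.253] pointing down, gripper open.
Joint ranges: [-2.89, 2.89], [-0.75, 2.08], [0.22, 2.7], [-1.18, 4.32], [0.11, 2.71], [-2.7, 2.7]. Speed limits (rad/s): [2.57, 2.57, 3.14, 3.14, 3.14, 3.14].

INTERFACE

Orientations are given as a unit quaternion [w, x, y, z].
In Python, from rig import manip gives the robot as it stands.
- The arm moves only by the shell command python3 steer.py FILE [OPENING] [FORCE], which reads ROWS from the file FILE. ROWS is a JSON object whose key "offsets" holds a list of rows, 1 to 5 of them, each of 4 numbers: dx, dy, dz in m, then a turn about the tool's z in rad; each row shifts and turns the commanded pose from where the row before left it, along the tool's axes as they then stand; what a row does not reach is not made up. A row lasts 1/12 s, in which the tool goes at most 0.0417 m and 0.125 rad, less where a joint would pass 70% of its speed; a pose out of reach is approached as far as the arm can. OPENING is the finger opening in m, set as the command begins (- or left out keeps the last). The fingers move at their own pace and stop on an object; FORCE is the grip in N (left out, the last holds). Time passes only in rows, so rows that do not move let the fingers close. It prints the time, the measured TCP pose, the force, the opening and the grip force at its end. Input that does not fit is refused with a message, and nothing moves.
- manip.get_state(): the state, without advancing time (a new reading comes with each control period).
- manip.get_image(name): name is "scene" or "top" or "wrist"; returns a dict with "img" (480x640x3 uint8, red, green, blue), "camera_matrix" (3x3 intrinsics, pixels), "T" (4x4, takes a point from camera to world coordinates); the wrist camera has in their place "hand_eye" (4x4, takes a point from camera to tool coordinates, whose origin is the TCP and whose axes are the flange's). Camera axes: x right, y down, z forward; pixel columns grow to the right and rows downward; lengths in m; the calibration is good to about 2 mm. A picture is of the moment at which its call begins: read the wrist's pose just before it. There is no depth.
- manip.sign_off(): hands the job in; it is judged then, once.
The state is a dict: "clock": time; "qpos": joint angles; "qd": joint speeds; "effort": joint torques, N m; "position": TCP position; "ee_rot": TCP orientation; "contact_force": force on the tool from outside, world axes, zero at the start; "moment": the same for the moment, N m; "width": finger opening in m; "gripper_force": force on a finger pad.
Only numpy, scipy, OpenCV 4.12 (cv2) and the standard library are available. Lean on these libraries where they do the work, as an engineer would, in place of code of your own. Each camera call takes 0.05 s, during which the arm holds its last target. There are 200 camera calls.

## Working session

There is one attempt and no reset: what is moved stays moved. The work goes in short steps, Python scripts to look and compute and a shell command to move; the robot and the scene stay as the last step left them, time stands still between calls to the robot, and variables do not carry over. Pictures are saved under pics/ and viewed, at most 10 in all, crops included, and the job is handed in when it is done.

```bash
ls; mkdir -p pics
python3 - <<'E'
from rig import manip
import cv2,numpy as np
s=manip.get_state();print(s)
for n in("top","scene"):
    d=manip.get_image(n);cv2.imwrite(f"pics/{n}0.png",d["img"][:,:,::-1]);print(n,d["camera_matrix"].tolist(),np.round(d["T"],4).tolist())
E
```

```text
pics
rig.py
steer.py
{'clock': 0.0, 'qpos': array([ 1.13202197e+00,  2.76599504e-01,  1.50617578e+00,  3.15688495e-05,
        1.36067135e+00, -1.21016379e-01]), 'qd': array([-0.00014782,  0.00139121, -0.00020154, -0.00115215, -0.00218168,
       -0.00061143]), 'effort': array([-1.82086958e-03, -4.16770434e+01, -2.45804071e+01, -1.37886072e-04,
        1.10198488e-02, -6.42682707e-08]), 'position': array([0.17944249, 0.54575921, 0.2524201 ]), 'ee_rot': array([-2.70920227e-04,  1.58214612e-01,  9.87404313e-01, -8.86655170e-04]), 'contact_force': array([ 0.46491074, -0.47184639, -0.69042636]), 'moment': array([-0.02187879, -0.04315636, -0.00882326]), 'gripper_force': 0.0, 'width': 0.0855007208711819}
top [[622.0839910143169, 0.0, 317.2017973044117], [0.0, 622.0839910143169, 235.92551418418586], [0.0, 0.0, 1.0]] [[-0.022, -0.9974, 0.0681, 0.5442], [-0.9997, 0.0228, 0.0104, -0.0483], [-0.012, -0.0678, -0.9976, 1.2025], [0.0, 0.0, 0.0, 1.0]]
scene [[521.9857496443826, 0.0, 322.9339235928775], [0.0, 521.9857496443826, 237.66453203638753], [0.0, 0.0, 1.0]] [[0.5604, 0.6611, -0.499, 1.0503], [0.8281, -0.4374, 0.3505, -0.3718], [0.0135, -0.6096, -0.7926, 0.7615], [0.0, 0.0, 0.0, 1.0]]
```

View pics/top0.png

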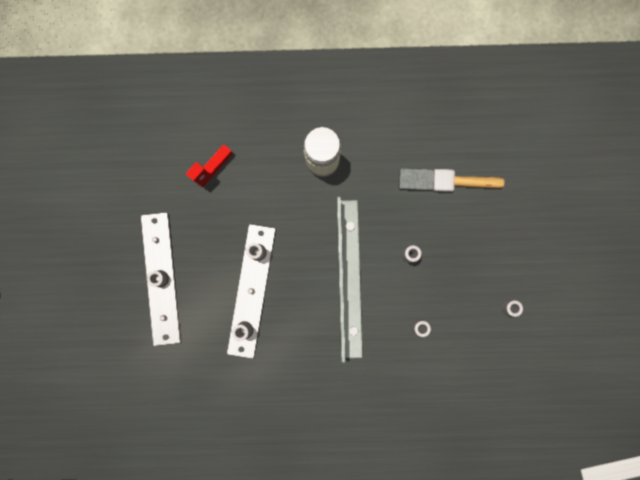

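View pics/scene0.png

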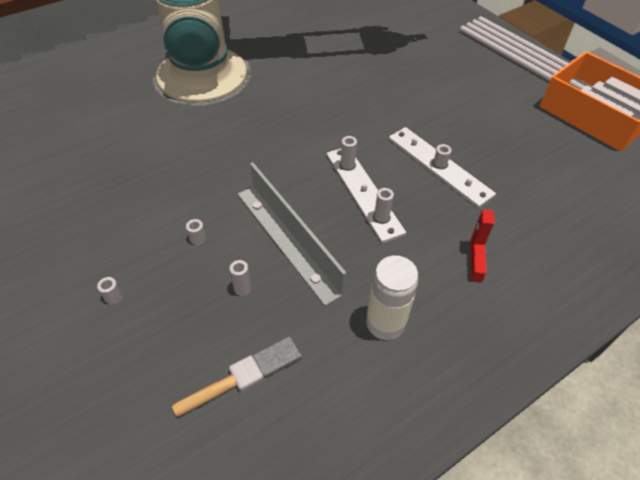

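The top view shows the short row at left (free dowels at (156,240) and (163,318)) and the long row with its free dowel at (251,291). The fence is at x≈343, and the loose stubs are at (413,254), (422,328) and (515,308). In the scene view the stub at (240,278) is the tall one, which matches top (413,254).

```bash
cat > h.py <<'E'
import numpy as np,cv2
from rig import manip
from scipy.spatial.transform import Rotation as R
def pose(s):
    T=np.eye(4);T[:3,:3]=R.from_quat(np.array(s["ee_rot"]),scalar_first=True).as_matrix();T[:3,3]=s["position"];return T
def grab(n,save=None):
    s=manip.get_state();d=manip.get_image(n)
    T=d["T"] if "T" in d else pose(s)@d["hand_eye"]
    if save: cv2.imwrite(f"pics/{save}.png",d["img"][:,:,::-1])
    return d["img"],np.array(d["camera_matrix"]),np.array(T)
def cast(p,z,K,T):
    r=T[:3,:3]@np.linalg.solve(K,[p[0],p[1],1.]);o=T[:3,3];return o+r*(z-o[2])/r[2]
def proj(X,K,T):
    c=T[:3,:3].T@(np.array(X)-T[:3,3]);q=K@c;return q[:2]/q[2]
E
python3 - <<'E'
from h import *
img,K,T=grab("top")
g=cv2.cvtColor(img,cv2.COLOR_RGB2GRAY)
m=(g>110).astype(np.uint8)
cs,_=cv2.findContours(m,cv2.RETR_EXTERNAL,cv2.CHAIN_APPROX_NONE)
for c in cs:
    a=cv2.contourArea(c)
    if a<60 or a>6000: continue
    (cx,cy),wh,an=cv2.minAreaRect(c)
    print(round(a),np.round((cx,cy),1),np.round(wh,1),round(an,1),"z0.01",np.round(cast((cx,cy),.01,K,T),4)[:2],"z.04",np.round(cast((cx,cy),.04,K,T),4)[:2],"z.065",np.round(cast((cx,cy),.065,K,T),4)[:2])
    if a>2000 and cx<300:
        b=cv2.boxPoints(cv2.minAreaRect(c)); print([np.round(cast(p,.01,K,T)[:2],4).tolist() for p in b])
big=cv2.resize(img[190:370,130:370],None,fx=3.3,fy=3.3,interpolation=cv2.INTER_CUBIC)
cv2.imwrite("pics/crop.png",big[:,:,::-1])
E
```

```text
960 [611.4 472. ] [20.9 60.8] 77.7 z0.01 [ 0.1724 -0.574 ] z.04 [ 0.1818 -0.5608] z.065 [ 0.1896 -0.5498]
217 [422.3 328.4] [17.  16.5] 26.6 z0.01 [ 0.4451 -0.2315] z.04 [ 0.4476 -0.2269] z.065 [ 0.4497 -0.223 ]
214 [514.5 308. ] [16. 17.] 90.0 z0.01 [ 0.4798 -0.4075] z.04 [ 0.4815 -0.3985] z.065 [ 0.4828 -0.3909]
214 [412.5 253. ] [16. 17.] 90.0 z0.01 [ 0.5887 -0.2175] z.04 [ 0.5875 -0.2133] z.065 [ 0.5866 -0.2097]
3624 [250.5 290.8] [ 28.5 133.7] 9.6 z0.01 [0.5233 0.094 ] z.04 [0.5238 0.0904] z.065 [0.5242 0.0875]
[[0.404, 0.1438], [0.6545, 0.0977], [0.6441, 0.0436], [0.394, 0.0904]]
3606 [159.8 278.8] [133.1  28.6] 84.6 z0.01 [0.5501 0.2678] z.04 [0.5499 0.2599] z.065 [0.5498 0.2532]
[[0.6761, 0.307], [0.6801, 0.2519], [0.4259, 0.2292], [0.4219, 0.2836]]
2730 [349.3 278.7] [166.1  21.6] 88.2 z0.01 [ 0.5422 -0.0953] z.04 [ 0.5422 -0.0941] z.065 [ 0.5423 -0.0932]
1487 [452. 179.] [ 22. 104.] 90.0 z0.01 [ 0.7296 -0.2982] z.04 [ 0.725  -0.2919] z.065 [ 0.7211 -0.2867]
1068 [320.3 144.6] [35.8 38.8] 68.2 z0.01 [ 0.8031 -0.0458] z.04 [ 0.7966 -0.0459] z.065 [ 0.7912 -0.046 ]
```

View pics/crop.png

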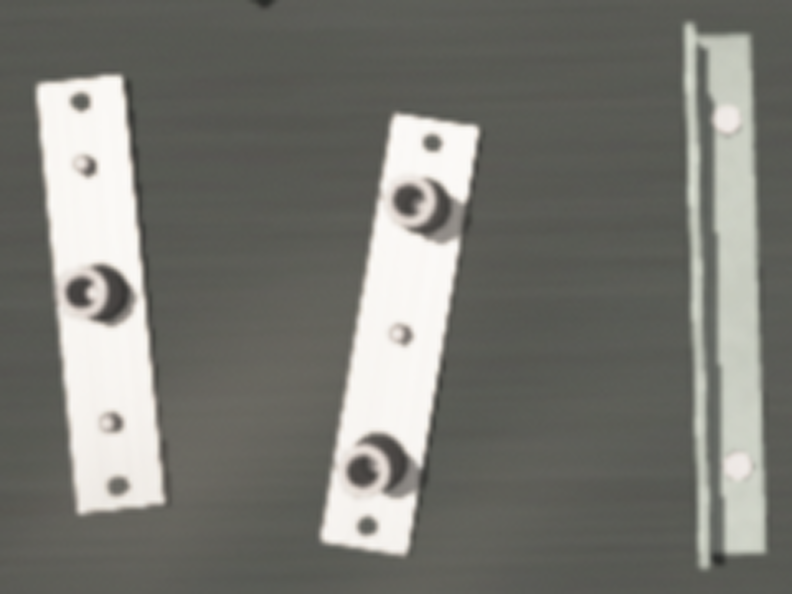

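```bash
cat >> h.py <<'E'
def to(x,y,z=None,yaw=None):
    "distance to go, in tool axes"
    s=manip.get_state();P=pose(s);z=P[2,3] if z is None else z
    a=np.degrees(np.arctan2(P[1,1],P[0,1]))
    d=P[:3,:3].T@(np.array([x,y,z])-P[:3,3])
    print("t",round(s["clock"],2),"at",np.round(P[:3,3],4),"yaw",round(a,2),"q",np.round(s["qpos"],2),"w",round(s["width"],4),"F",np.round(s["contact_force"],1),"GO",np.round(d,4),end=" ")
    print("" if yaw is None else "turn %.3f"%np.radians(-((yaw-a+90)%180-90)))
E
echo '{"offsets": [[0,0,0,-0.1025],[0,0,0,-0.1025],[0,0,0,-0.1025],[0,0,0,-0.1025]]}' > rows.txt && python3 steer.py rows.txt
echo '{"offsets": [[-0.0286,-0.026,0,0],[-0.0286,-0.026,0,0],[-0.0286,-0.026,0,0],[-0.0286,-0.026,0,0],[-0.0286,-0.026,0,0]]}' > rows.txt && python3 steer.py rows.txt
echo '{"offsets": [[-0.0286,-0.026,0,0],[-0.0286,-0.026,0,0],[-0.0286,-0.026,0,0],[-0.0286,-0.026,0,0],[-0.0286,-0.026,0,0]]}' > rows.txt && python3 steer.py rows.txt
echo '{"offsets": [[-0.0286,-0.026,0,0],[-0.0286,-0.026,0,0],[0,0,0,0],[0,0,0,0]]}' > rows.txt && python3 steer.py rows.txt
python3 - <<'E'
from h import *
to(.5501,.2678,.25,95.26)
img,K,T=grab("wrist","w1")
print(K.tolist(),np.round(manip.get_image("wrist")["hand_eye"],4).tolist())
for p in [(.6248,.2747,.024),(.4754,.2609,.024),(.5233,.094,.024),(.5501,.2678,.05)]: print(proj(p,K,T))
E
```

```text
clock: 0.48
position: [0.1796, 0.546, 0.2529]
ee_rot: [-0.0, -0.049, 0.999, -0.0]
contact_force: [0.5, 0.7, -1.1]
width: 0.0853
gripper_force: 0.0
clock: 0.9
position: [0.3349, 0.4287, 0.2531]
ee_rot: [-0.0, -0.046, 0.999, -0.0]
contact_force: [0.9, 0.3, -0.6]
width: 0.0853
gripper_force: 0.0
clock: 1.32
position: [0.4895, 0.3122, 0.2531]
ee_rot: [-0.0, -0.046, 0.999, 0.0]
contact_force: [-0.8, 0.4, -0.5]
width: 0.0851
gripper_force: 0.0
clock: 1.65
position: [0.5516, 0.2655, 0.2524]
ee_rot: [-0.001, -0.044, 0.999, -0.0]
contact_force: [0.2, 0.5, -0.3]
width: 0.0855
gripper_force: 0.0
t 1.65 at [0.5516 0.2655 0.2524] yaw 95.07 q [ 0.33  0.33  1.42  0.    1.39 -1.32] w 0.0855 F [ 0.2  0.5 -0.3] GO [0.0013 0.0024 0.0024] turn -0.003
[[379.3823456287354, 0.0, 321.608149629575], [0.0, 379.3823456287354, 248.17068358433852], [0.0, 0.0, 1.0]] [[-0.0002, -0.9573, -0.2893, 0.0751], [1.0, 0.0, -0.0009, 0.001], [0.0009, -0.2893, 0.9573, -0.1213], [0.0, 0.0, 0.0, 1.0]]
[323.68057069 290.04684359]
[323.30146784 132.52508304]
[135.37379376 170.54047566]
[323.61190394 222.22725446]
```

View pics/w1.png

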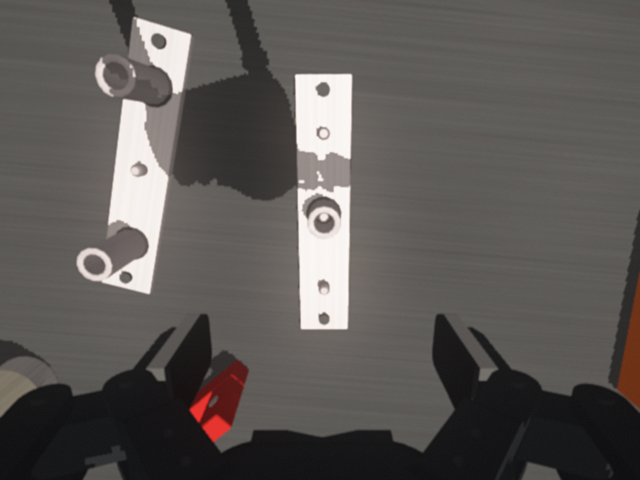

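The wrist view shows the short-row dowel tips at (323,132) and (323,288), and the long-row free dowel at (138,169). All are within about 2 px of the prediction from the top view. I'll refine them numerically.

Run:
```python
from h import *
img,K,T=grab("wrist")
g=cv2.cvtColor(img,cv2.COLOR_RGB2GRAY)
hsv=cv2.cvtColor(img,cv2.COLOR_RGB2HSV)
for nm,(x0,x1,y0,y1) in dict(short=(285,365,60,340),long=(100,200,10,300)).items():
    m=np.zeros_like(g);m[y0:y1,x0:x1]=(g[y0:y1,x0:x1]>190)
    cs,_=cv2.findContours(m,cv2.RETR_EXTERNAL,cv2.CHAIN_APPROX_NONE)
    p=np.vstack([c for c in cs if cv2.contourArea(c)>200]).reshape(-1,2)
    W=np.array([cast(q,.01,K,T)[:2] for q in p],np.float32)
    r=cv2.minAreaRect(W);print(nm,np.round(r[0],4),np.round(r[1],4),round(r[2],2))
for p in [(323.5,288),(323,132.5),(138,169.5)]:
    x,y=map(int,p);w=g[y-9:y+10,x-9:x+10]
    m=(w<165);m[:,:0]=0
    n,l,st,c=cv2.connectedComponentsWithStats(m.astype(np.uint8))
    print(p,st[1:].tolist(),(c[1:]+[x-9,y-9]).round(1).tolist())
```

```text
short [0.5507 0.2681] [0.2494 0.0501] 5.35
long [0.5231 0.0924] [0.0523 0.2498] 79.28
(323.5, 288) [[2, 2, 11, 12, 75]] [[320.6, 285.9]]
(323, 132.5) [[1, 7, 12, 12, 40]] [[318.5, 134.2]]
(138, 169.5) [[2, 4, 15, 14, 109]] [[139.4, 170.1]]
```

Run:
```python
from h import *
img=cv2.imread("pics/w1.png")
c=[cv2.resize(img[y-16:y+16,x-16:x+16],(256,256),interpolation=cv2.INTER_NEAREST) for x,y in((323,288),(323,132),(138,169))]
cv2.imwrite("pics/w1c.png",np.hstack(c))
to(.4476,-.2269,.25)
```

```text
t 1.8 at [0.5491 0.2677 0.253 ] yaw 95.32 q [ 0.34  0.33  1.43  0.    1.39 -1.32] w 0.0854 F [-0.3 -0.   0.6] GO [ 0.1469 -0.483   0.003 ]
```

View pics/w1c.png

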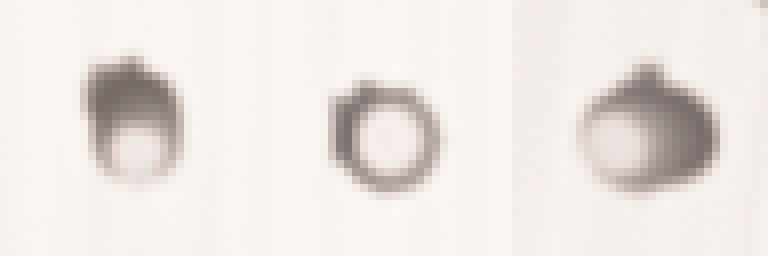

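Zoomed, the tips are at (323.5,290.0), (323.3,132.9) and (134,169.8), and the measured bar is 249×50 mm. So the short seats are at (.6252,.2749) and (.4758,.2611), and the long seat is at (.5232,.093). Next I'll go above the first short stub.

```bash
cat >> h.py <<'E'
def ring(x,y,z,save=None,r=25):
    "measure a stub's top ring near world x,y at height z in the wrist view"
    img,K,T=grab("wrist",save);g=cv2.cvtColor(img,cv2.COLOR_RGB2GRAY)
    u,v=map(int,proj((x,y,z),K,T));r=int(r*0.3/(T[2,3]-z)) ;x0,y0=max(u-r,0),max(v-r,0)
    w=g[y0:v+r,x0:u+r];t,m=cv2.threshold(w,0,255,cv2.THRESH_OTSU)
    cs,_=cv2.findContours(m,cv2.RETR_EXTERNAL,cv2.CHAIN_APPROX_NONE)
    c=max(cs,key=cv2.contourArea);e=cv2.fitEllipse(c)
    p=np.array(e[0])+[x0,y0];f=K[0,0]/np.linalg.norm(cast(p,z,K,T)-T[:3,3])
    print("pred",(u,v),"ring",p.round(1),"dia mm",(np.array(e[1])/f*1e3).round(1),"world",cast(p,z,K,T).round(4))
E
for i in 1 2; do :; done
echo '{"offsets": [[0.0113,-0.0372,0,0],[0.0113,-0.0372,0,0],[0.0113,-0.0372,0,0],[0.0113,-0.0372,0,0],[0.0113,-0.0372,0,0]]}' > rows.txt && python3 steer.py rows.txt >/dev/null
echo '{"offsets": [[0.0113,-0.0372,0,0],[0.0113,-0.0372,0,0],[0.0113,-0.0372,0,0],[0.0113,-0.0372,0,0],[0.0113,-0.0372,0,0]]}' > rows.txt && python3 steer.py rows.txt >/dev/null
echo '{"offsets": [[0.0113,-0.0372,0,0],[0.0113,-0.0372,0,0],[0.0113,-0.0372,0,0],[0,0,0,0],[0,0,0,0]]}' > rows.txt && python3 steer.py rows.txt
python3 - <<'E'
from h import *
ring(.4476,-.2269,.04,"w2")
ring(.4476,-.2269,.04)
ring(.5866,-.2097,.065)
to(.4476,-.2269,.03,95.3)
E
```

```text
clock: 3.05
position: [0.448, -0.2282, 0.2533]
ee_rot: [0.0, -0.045, 0.999, 0.0]
contact_force: [-0.3, -0.2, -0.2]
width: 0.0854
gripper_force: 0.0
pred (322, 220) ring [322.3 219. ] dia mm [28.7 29. ] world [ 0.4464 -0.2269  0.04  ]
pred (320, 219) ring [320.8 218.7] dia mm [28.6 29.1] world [ 0.4465 -0.2268  0.04  ]
pred (324, 370) ring [323.8 369.7] dia mm [26.5 30.4] world [ 0.5858 -0.2104  0.065 ]
t 3.2 at [ 0.4485 -0.226   0.2533] yaw 95.4 q [-0.61  0.17  1.65  0.    1.32 -2.27] w 0.0851 F [0.8 0.2 0.4] GO [ 0.001  -0.0011  0.2233] turn 0.002
```

View pics/w2.png

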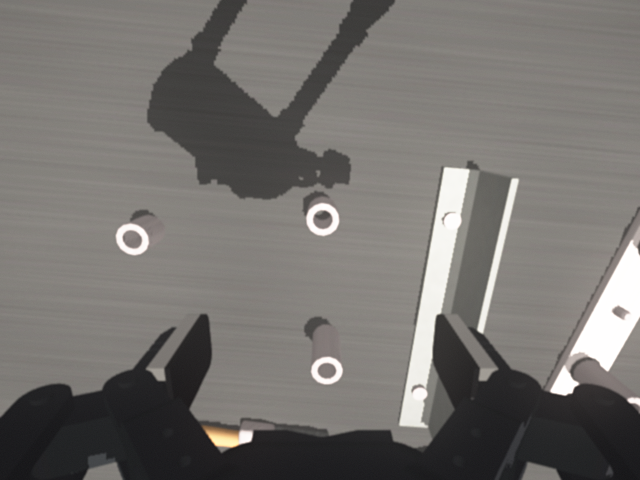

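Stub A's ring is at (322,219), which gives (.4465,-.2269) with a 29 mm diameter. The long stub is at (327,370), and B is at (132,239). I'll descend and grip A.

```bash
echo '{"offsets": [[0.0015,0,0.04,0],[0,0,0.04,0],[0,0,0.04,0],[0,0,0.04,0],[0,0,0.033,0]]}' > rows.txt && python3 steer.py rows.txt >/dev/null
echo '{"offsets": [[0,0,0.02,0],[0,0,0.01,0],[0,0,0,0],[0,0,0,0]]}' > rows.txt && python3 steer.py rows.txt
echo '{"offsets": [[0,0,0,0],[0,0,0,0],[0,0,0,0],[0,0,0,0],[0,0,0,0]]}' > rows.txt && python3 steer.py rows.txt 0.0 60
echo '{"offsets": [[0,0,0,0],[0,0,0,0],[0,0,0,0]]}' > rows.txt && python3 steer.py rows.txt
```

```text
clock: 3.95
position: [0.4473, -0.2264, 0.0302]
ee_rot: [-0.0, -0.047, 0.999, 0.0]
contact_force: [0.4, -0.3, 0.1]
width: 0.0855
gripper_force: 0.0
clock: 4.37
position: [0.4473, -0.2283, 0.0313]
ee_rot: [0.001, -0.046, 0.999, -0.0]
contact_force: [-0.8, 0.9, 7.1]
width: 0.0288
gripper_force: 58.6
clock: 4.62
position: [0.4473, -0.2283, 0.0313]
ee_rot: [0.001, -0.046, 0.999, -0.0]
contact_force: [-1.3, 1.0, 5.9]
width: 0.0287
gripper_force: 58.8
```

```bash
echo '{"offsets": [[0,0,-0.01,0],[0,0,-0.03,0],[0,0,-0.035,0],[0,0,-0.04,0],[0,0,-0.04,0]]}' > rows.txt && python3 steer.py rows.txt
echo '{"offsets": [[-0.0056,0.0372,0,0],[-0.0056,0.0372,0,0],[-0.0056,0.0372,0,0],[-0.0056,0.0372,0,0],[-0.0056,0.0372,0,0]]}' > rows.txt && python3 steer.py rows.txt >/dev/null
echo '{"offsets": [[-0.0056,0.0372,0,0],[-0.0056,0.0372,0,0],[-0.0056,0.0372,0,0],[-0.0056,0.0372,0,0],[-0.0056,0.0372,0,0]]}' > rows.txt && python3 steer.py rows.txt >/dev/null
echo '{"offsets": [[-0.0056,0.0372,0,0],[-0.0056,0.0372,0,0],[-0.0056,0.0372,0,0],[0,0,0,0],[0,0,0,0]]}' > rows.txt && python3 steer.py rows.txt
python3 - <<'E'
from h import *
to(.4758,.2611,.17,95.3)
img,K,T=grab("wrist","w3")
for p in [(.4758,.2611,.024),(.4758,.2611,.181),(.4758,.2611,.141)]: print(proj(p,K,T))
to(.4758,.2611,.17,95.3)
E
```

```text
clock: 5.03
position: [0.4461, -0.2276, 0.1866]
ee_rot: [-0.001, -0.046, 0.999, 0.001]
contact_force: [1.0, -0.6, -1.2]
width: 0.0288
gripper_force: 59.4
clock: 6.28
position: [0.4745, 0.2617, 0.185]
ee_rot: [-0.0, -0.048, 0.999, -0.0]
contact_force: [-0.5, -0.3, -1.3]
width: 0.0293
gripper_force: 59.7
t 6.28 at [0.4745 0.2617 0.185 ] yaw 95.49 q [ 0.38  0.27  1.68 -0.    1.18 -1.29] w 0.0293 F [-0.5 -0.3 -1.3] GO [-0.0013 -0.0008  0.015 ] turn 0.003
[319.70187225 237.23613072]
[317.21282858 346.78841999]
[318.24093056 301.53773707]
t 6.33 at [0.4743 0.2603 0.1849] yaw 95.39 q [ 0.37  0.27  1.69 -0.    1.18 -1.29] w 0.0286 F [ 0.4 -0.4 -0.7] GO [-0.0016  0.0007  0.0149] turn 0.001
```

View pics/w3.png

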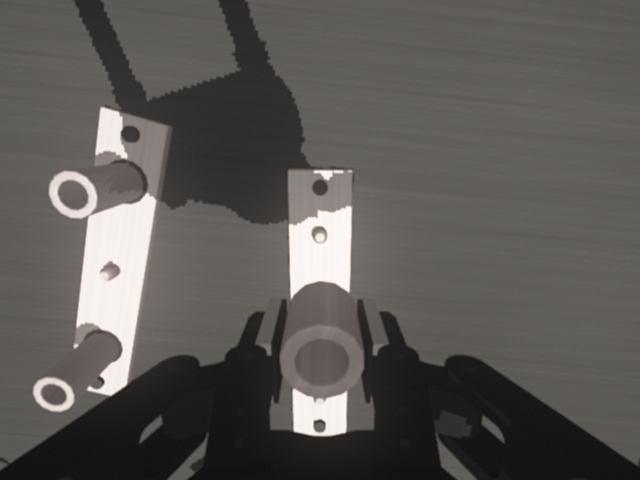

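The held stub's top ring is near (322,357), and the target dowel tip is at (320,235). I'll measure both in tool axes.

Run:
```python
from h import *
img=cv2.imread("pics/w3.png");g=cv2.cvtColor(img,cv2.COLOR_BGR2GRAY)
print("col322",[(y,int(g[y,322])) for y in range(312,404,2)])
print("row359",[(x,int(g[359,x])) for x in range(274,372,2)])
print(g[226:244,311:330])
```

```text
col322 [(312, 96), (314, 98), (316, 96), (318, 95), (320, 94), (322, 97), (324, 105), (326, 126), (328, 125), (330, 121), (332, 124), (334, 122), (336, 123), (338, 112), (340, 92), (342, 91), (344, 91), (346, 91), (348, 91), (350, 89), (352, 90), (354, 91), (356, 91), (358, 91), (360, 90), (362, 90), (364, 92), (366, 91), (368, 91), (370, 93), (372, 92), (374, 92), (376, 94), (378, 93), (380, 91), (382, 92), (384, 99), (386, 112), (388, 124), (390, 124), (392, 122), (394, 120), (396, 119), (398, 156), (400, 217), (402, 226)]
row359 [(274, 36), (276, 32), (278, 32), (280, 100), (282, 115), (284, 113), (286, 113), (288, 115), (290, 115), (292, 115), (294, 105), (296, 83), (298, 85), (300, 87), (302, 91), (304, 92), (306, 92), (308, 94), (310, 90), (312, 90), (314, 89), (316, 91), (318, 91), (320, 91), (322, 89), (324, 91), (326, 93), (328, 91), (330, 90), (332, 91), (334, 89), (336, 87), (338, 87), (340, 86), (342, 85), (344, 83), (346, 81), (348, 90), (350, 112), (352, 112), (354, 112), (356, 113), (358, 114), (360, 113), (362, 113), (364, 59), (366, 29), (368, 36), (370, 38)]
[[245 2
[... 751 characters left out ...]
 238 238 238 239 236 221 188 158 160 212 244
  247]
 [226 171 125 131 184 229 239 238 239 238 239 240 234 203 165 163 212 243
  247]
 [241 207 146 137 193 233 238 238 238 238 239 239 235 207 170 171 219 244
  247]
 [245 229 170 147 195 233 238 238 238 238 239 238 234 205 170 183 233 246
  247]
 [246 240 202 162 186 227 238 239 238 238 238 237 228 195 172 201 240 248
  247]
 [246 245 231 189 175 209 232 236 238 238 236 229 211 185 188 225 244 248
  247]
 [246 246 243 227 191 184 207 223 230 229 223 208 193 196 223 241 247 248
  247]
 [246 246 247 243 228 200 192 200 205 206 203 197 202 227 241 247 248 248
  247]
 [245 246 248 249 245 235 225 219 214 214 220 225 232 241 246 248 248 247
  247]]
```

Run:
```python
from h import *
manip.get_state()
for _ in range(3):
    img,K,T=grab("wrist");s=pose(manip.get_state())
    H=np.linalg.inv(s)
    for n,p,z in(("ring",(321.6,361.3),s[2,3]+.0087),("tip",(319.8,237.5),.024)):
        w=cast(p,z,K,T);print(n,w.round(4),"tool",(H@np.r_[w,1]).round(4)[:3])
```

```text
ring [0.4733 0.2611 0.1937] tool [ 0.0009  0.0017 -0.0087]
tip [0.4757 0.2596 0.024 ] tool [-0.0016  0.0002  0.161 ]
ring [0.4733 0.2602 0.1938] tool [ 0.001   0.0013 -0.0087]
tip [0.4758 0.2587 0.024 ] tool [-0.0014 -0.0002  0.1611]
ring [0.4735 0.2598 0.1939] tool [ 0.0011  0.0011 -0.0087]
tip [0.476  0.2583 0.024 ] tool [-0.0014 -0.0005  0.1612]
```

```bash
echo '{"offsets": [[-0.0025,-0.001,0.035,0],[0,0,0.035,0],[0,0,0.03,0],[0,0,0.015,0],[0,0,0,0]]}' > rows.txt && python3 steer.py rows.txt 
echo '{"offsets": [[0,0,0.008,0],[0,0,0.008,0],[0,0,0,0],[0,0,0,0]]}' > rows.txt && python3 steer.py rows.txt
python3 - <<'E'
from h import *
to(.4758,.2611,.0413,95.3)
for _ in range(3):
    img,K,T=grab("wrist","w4");print(cast((0,0),0,K,T)*0)
to(.4758,.2611,.0413,95.3)
g=cv2.cvtColor(img,cv2.COLOR_RGB2GRAY)
E
```

```text
clock: 6.9
position: [0.4748, 0.2568, 0.0669]
ee_rot: [-0.004, -0.045, 0.999, -0.001]
contact_force: [-0.6, 0.3, -1.0]
width: 0.0289
gripper_force: 59.7
clock: 7.23
position: [0.4779, 0.2594, 0.0549]
ee_rot: [0.0, -0.046, 0.999, 0.0]
contact_force: [0.3, -0.1, 0.3]
width: 0.0288
gripper_force: 59.7
t 7.23 at [0.4779 0.2594 0.0549] yaw 95.26 q [ 0.37  0.41  1.85  0.    0.88 -1.29] w 0.0288 F [ 0.3 -0.1  0.3] GO [0.0019 0.0019 0.0136] turn -0.001
[0. 0. 0.]
[0. 0. 0.]
[0. 0. 0.]
t 7.38 at [0.4781 0.2597 0.0552] yaw 95.29 q [ 0.37  0.41  1.85  0.    0.88 -1.29] w 0.029 F [ 0.4  1.2 -0.3] GO [0.0022 0.0016 0.0139] turn -0.000
```

```bash
echo '{"offsets": [[0.0006,0.0006,0.003,0],[0,0,0.003,0],[0,0,0,0]]}' > rows.txt && python3 steer.py rows.txt 
echo '{"offsets": [[0,0,0.003,0],[0,0,0.003,0],[0,0,0,0],[0,0,0,0]]}' > rows.txt && python3 steer.py rows.txt
```

```text
clock: 7.63
position: [0.4764, 0.2599, 0.0479]
ee_rot: [-0.0, -0.046, 0.999, -0.0]
contact_force: [-0.1, -0.3, -0.7]
width: 0.0287
gripper_force: 59.7
clock: 7.97
position: [0.4766, 0.2599, 0.042]
ee_rot: [-0.0, -0.046, 0.999, -0.0]
contact_force: [0.3, -0.5, -0.6]
width: 0.0286
gripper_force: 59.7
```

```bash
echo '{"offsets": [[0,0,0.001,0],[0,0,0,0],[0,0,0,0]]}' > rows.txt && python3 steer.py rows.txt 
echo '{"offsets": [[0,0,0,0],[0,0,0,0],[0,0,0,0],[0,0,0,0],[0,0,0,0]]}' > rows.txt && python3 steer.py rows.txt 0.07
echo '{"offsets": [[0,0,-0.02,0],[0,0,-0.04,0],[0,0,-0.04,0],[0,0,-0.04,0],[0,0,0,0]]}' > rows.txt && python3 steer.py rows.txt
python3 - <<'E'
from h import *
ring(.4758,.2611,.05,"w5",30)
ring(.4758,.2611,.05,None,30)
to(.4815,-.3985,.25,95.3)
E
```

```text
clock: 8.22
position: [0.477, 0.26, 0.0414]
ee_rot: [0.0, -0.046, 0.999, 0.0]
contact_force: [-0.5, -0.7, -0.8]
width: 0.0288
gripper_force: 59.8
clock: 8.63
position: [0.4769, 0.26, 0.0414]
ee_rot: [0.0, -0.046, 0.999, 0.0]
contact_force: [0.2, -1.1, 0.9]
width: 0.0702
gripper_force: 0.0
clock: 9.05
position: [0.4814, 0.2619, 0.1895]
ee_rot: [0.008, -0.046, 0.999, 0.003]
contact_force: [0.5, 1.1, 0.0]
width: 0.0701
gripper_force: 0.0
pred (319, 232) ring [320.  235.8] dia mm [45.8 52.4] world [0.4779 0.2618 0.05  ]
pred (320, 237) ring [321.2 240.8] dia mm [45.7 53.7] world [0.4782 0.2619 0.05  ]
t 9.15 at [0.4778 0.2604 0.1834] yaw 95.29 q [ 0.37  0.28  1.69  0.    1.17 -1.29] w 0.0699 F [-0.1  0.2 -0.2] GO [ 0.0567 -0.6563 -0.0678] turn -0.000
```

```bash
echo '{"offsets": [[0.0033,-0.0386,-0.002,0],[0.0033,-0.0386,-0.002,0],[0.0033,-0.0386,-0.002,0],[0.0033,-0.0386,-0.002,0],[0.0033,-0.0386,-0.002,0]]}' > rows.txt && python3 steer.py rows.txt .085 >/dev/null
echo '{"offsets": [[0.0033,-0.0386,-0.002,0],[0.0033,-0.0386,-0.002,0],[0.0033,-0.0386,-0.002,0],[0.0033,-0.0386,-0.002,0],[0.0033,-0.0386,-0.002,0]]}' > rows.txt && python3 steer.py rows.txt >/dev/null
echo '{"offsets": [[0.0033,-0.0386,-0.002,0],[0.0033,-0.0386,-0.002,0],[0.0033,-0.0386,-0.002,0],[0.0033,-0.0386,-0.002,0],[0.0033,-0.0386,-0.002,0]]}' > rows.txt && python3 steer.py rows.txt >/dev/null
echo '{"offsets": [[0.0033,-0.0386,-0.002,0],[0.0033,-0.0386,-0.002,0],[0,0,0,0],[0,0,0,0],[0,0,0,0]]}' > rows.txt && python3 steer.py rows.txt
python3 - <<'E'
from h import *
ring(.4815,-.3985,.04)
ring(.4815,-.3985,.04)
ring(.4815,-.3985,.04)
to(.4815,-.3985,.03,95.3)
E
```

```text
clock: 10.82
position: [0.4804, -0.3976, 0.213]
ee_rot: [-0.001, -0.046, 0.999, 0.002]
contact_force: [0.2, 0.6, 0.0]
width: 0.0851
gripper_force: 0.0
pred (318, 233) ring [318.5 232.2] dia mm [28.4 28.8] world [ 0.4805 -0.3986  0.04  ]
pred (317, 232) ring [317.9 231.6] dia mm [28.3 29.2] world [ 0.4806 -0.3986  0.04  ]
pred (317, 232) ring [317.9 230.9] dia mm [28.4 29.1] world [ 0.4805 -0.3986  0.04  ]
t 10.97 at [ 0.4812 -0.3968  0.2146] yaw 95.36 q [-0.8   0.37  1.46  0.    1.31 -2.47] w 0.0851 F [-0.6 -0.5 -0.1] GO [-0.0004 -0.002   0.1846] turn 0.001
```

```bash
echo '{"offsets": [[0.001,-0.0018,0.04,0],[0,0,0.04,0],[0,0,0.04,0],[0,0,0.035,0],[0,0,0.02,0]]}' > rows.txt && python3 steer.py rows.txt >/dev/null
echo '{"offsets": [[0,0,0.0095,0],[0,0,0,0],[0,0,0,0]]}' > rows.txt && python3 steer.py rows.txt
echo '{"offsets": [[0,0,0,0],[0,0,0,0],[0,0,0,0],[0,0,0,0],[0,0,0,0]]}' > rows.txt && python3 steer.py rows.txt 0.0 60
echo '{"offsets": [[0,0,0,0],[0,0,0,0],[0,0,0,0]]}' > rows.txt && python3 steer.py rows.txt
python3 - <<'E'
from h import *
to(.6252,.2749,.185,95.3)
E
```

```text
clock: 11.63
position: [0.4812, -0.4002, 0.0315]
ee_rot: [0.0, -0.047, 0.999, -0.0]
contact_force: [-0.5, -0.7, -0.2]
width: 0.085
gripper_force: 0.0
clock: 12.05
position: [0.4809, -0.4009, 0.0321]
ee_rot: [0.001, -0.046, 0.999, -0.001]
contact_force: [-0.9, 1.3, 3.9]
width: 0.0289
gripper_force: 58.8
clock: 12.3
position: [0.4809, -0.4009, 0.0321]
ee_rot: [0.001, -0.046, 0.999, -0.001]
contact_force: [-0.8, 0.3, 5.1]
width: 0.0289
gripper_force: 58.8
t 12.3 at [ 0.4809 -0.4009  0.0321] yaw 95.27 q [-0.81  0.54  1.68  0.    0.92 -2.47] w 0.0289 F [-0.8  0.3  5.1] GO [-0.206   0.6595 -0.1534] turn -0.000
```

```bash
echo '{"offsets": [[0,0,-0.013,0],[0,0,-0.03,0],[0,0,-0.035,0],[0,0,-0.04,0],[0,0,-0.035,0]]}' > rows.txt && python3 steer.py rows.txt
echo '{"offsets": [[-0.0114,0.0366,0,0],[-0.0114,0.0366,0,0],[-0.0114,0.0366,0,0],[-0.0114,0.0366,0,0],[-0.0114,0.0366,0,0]]}' > rows.txt && python3 steer.py rows.txt >/dev/null
echo '{"offsets": [[-0.0114,0.0366,0,0],[-0.0114,0.0366,0,0],[-0.0114,0.0366,0,0],[-0.0114,0.0366,0,0],[-0.0114,0.0366,0,0]]}' > rows.txt && python3 steer.py rows.txt >/dev/null
echo '{"offsets": [[-0.0114,0.0366,0,0],[-0.0114,0.0366,0,0],[-0.0114,0.0366,0,0],[-0.0114,0.0366,0,0],[-0.0114,0.0366,0,0]]}' > rows.txt && python3 steer.py rows.txt >/dev/null
echo '{"offsets": [[-0.0114,0.0366,0,0],[-0.0114,0.0366,0,0],[-0.0114,0.0366,0,0],[0,0,0,0],[0,0,0,0]]}' > rows.txt && python3 steer.py rows.txt
python3 - <<'E'
from h import *
to(.6252,.2749,.185,95.3)
img,K,T=grab("wrist","w6")
print(proj((.6252,.2749,.024),K,T))
to(.6252,.2749,.185,95.3)
E
```

```text
clock: 12.72
position: [0.4803, -0.4004, 0.1858]
ee_rot: [0.0, -0.046, 0.999, -0.0]
contact_force: [1.1, -0.9, 0.1]
width: 0.0286
gripper_force: 59.4
clock: 14.38
position: [0.6239, 0.2765, 0.1831]
ee_rot: [-0.0, -0.048, 0.999, -0.0]
contact_force: [0.7, -0.1, -1.2]
width: 0.0291
gripper_force: 59.7
t 14.38 at [0.6239 0.2765 0.1831] yaw 95.48 q [ 0.32  0.48  1.36  0.    1.3  -1.35] w 0.0291 F [ 0.7 -0.1 -1.2] GO [-0.0012 -0.0017 -0.0019] turn 0.003
[318.44701733 237.81511791]
t 14.43 at [0.6236 0.2748 0.1832] yaw 95.38 q [ 0.31  0.48  1.36 -0.    1.3  -1.35] w 0.029 F [-0.1 -1.1 -0.8] GO [-0.0016 -0.     -0.0018] turn 0.001
```

View pics/w6.png

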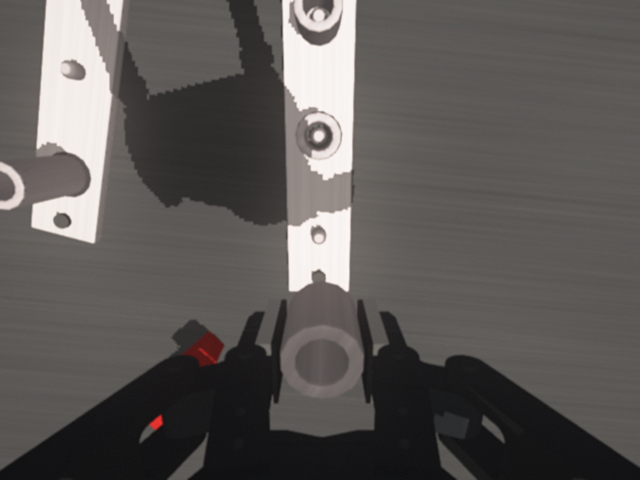

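The first short stub is seated, with the dowel visible in its bore at (318,13). The target tip is near (318,237) and the held ring is near (322,361), almost the same geometry as before.

```bash
cat >> h.py <<'E'
def rel(f,tipguess,rz,tipz,r=8):
    "dowel tip minus held stub axis, tool axes, from a picture of the wrist camera (tool taken as upright)"
    g=cv2.cvtColor(cv2.imread(f"pics/{f}.png"),cv2.COLOR_BGR2GRAY)
    d=manip.get_image("wrist");K=np.array(d["camera_matrix"]);H=np.array(d["hand_eye"])
    c=(g[360,290:355]>102).astype(int);hx=290+np.where(np.diff(c))[0]
    ce=int(np.mean([hx[0],hx[-1]]));c=(g[320:405,ce]>108).astype(int);hy=320+np.where(np.diff(c))[0]
    u,v=tipguess;w=g[v-3:v+9,u-r:u+r+1].astype(float)
    print("hole x",hx,"y",hy);return g,K,H
E
python3 - <<'E'
from h import *
g,K,H=rel("w6",(318,237),0,0)
print(g[228:246,309:330])
E
```

```text
hole x [293 349] y [324 337 386 393]
[[245 229 177 140 129 122 115 109 107 107 107 108 113 146 202 238 245 246
  245 244 243]
 [242 210 156 131 116 109 106 106 109 111 112 111 110 119 153 206 238 245
  245 244 243]
 [242 199 144 119 109 108 108 112 115 118 120 122 119 115 123 160 220 243
  245 245 243]
 [242 198 139 115 108 109 117 121 126 128 129 128 128 127 121 137 195 240
  245 244 244]
 [242 198 136 111 110 116 125 131 137 138 136 136 139 139 130 129 173 232
  244 244 244]
 [242 197 134 112 116 121 135 150 164 168 164 158 156 151 142 132 156 217
  241 244 244]
 [242 203 138 113 120 134 156 185 204 209 208 201 190 171 154 140 152 206
  240 244 244]
 [244 223 159 121 128 157 191 219 231 234 234 231 221 198 169 147 153 205
  239 244 244]
 [246 238 183 131 138 181 220 235 235 235 236 236 235 220 185 152 159 210
  240 244 244]
 [247 241 196 139 147 195 229 235 235 234 235 236 236 228 195 159 167 217
  241 244 244]
 [246 241 207 150 152 201 231 235 234 234 234 235 235 229 198 161 177 231
  243 244 244]
 [245 243 224 166 151 194 228 235 235 235 235 235 235 224 192 163 191 237
  245 244 243]
 [245 244 236 193 157 180 218 233 236 236 235 235 230 212 180 172 211 240
  245 244 243]
 [245 245 241 223 184 168 191 221 233 234 233 227 214 192 178 199 233 244
  245 244 243]
 [245 244 243 238 220 185 174 195 211 215 212 202 188 182 202 230 242 245
  245 244 243]
 [245 244 243 242 238 224 202 195 192 189 190 189 194 214 234 242 246 246
  244 243 243]
 [244 244 242 242 243 240 236 231 221 214 217 221 230 239 244 246 246 246
  244 243 243]
 [245 244 242 242 243 244 244 243 241 240 240 241 244 246 246 245 245 245
  244 243 243]]
```

```bash
echo '{"offsets": [[-0.0022,-0.0014,0.035,0],[0,0,0.035,0],[0,0,0.03,0],[0,0,0.015,0],[0,0,0.008,0]]}' > rows.txt && python3 steer.py rows.txt >/dev/null
echo '{"offsets": [[0,0,0.004,0],[0,0,0,0],[0,0,0,0],[0,0,0,0]]}' > rows.txt && python3 steer.py rows.txt 
echo '{"offsets": [[0,0,0.003,0],[0,0,0.003,0],[0,0,0,0]]}' > rows.txt && python3 steer.py rows.txt 
echo '{"offsets": [[0,0,0.003,0],[0,0,0.003,0],[0,0,0,0],[0,0,0,0]]}' > rows.txt && python3 steer.py rows.txt
```

```text
clock: 15.23
position: [0.6277, 0.2733, 0.0587]
ee_rot: [0.002, -0.046, 0.999, 0.0]
contact_force: [-0.1, -0.4, -0.9]
width: 0.0286
gripper_force: 59.7
clock: 15.48
position: [0.6263, 0.2733, 0.0507]
ee_rot: [-0.0, -0.046, 0.999, 0.0]
contact_force: [-0.5, 0.1, -1.3]
width: 0.0289
gripper_force: 59.7
clock: 15.82
position: [0.6263, 0.2732, 0.0443]
ee_rot: [-0.0, -0.046, 0.999, -0.0]
contact_force: [0.1, 0.1, -1.5]
width: 0.0287
gripper_force: 59.7
```

```bash
echo '{"offsets": [[0,0,0.0015,0],[0,0,0.0005,0],[0,0,0,0],[0,0,0,0]]}' > rows.txt && python3 steer.py rows.txt 
echo '{"offsets": [[0,0,0,0],[0,0,0,0],[0,0,0,0],[0,0,0,0],[0,0,0,0]]}' > rows.txt && python3 steer.py rows.txt 0.07
echo '{"offsets": [[0,0,-0.02,0],[0,0,-0.04,0],[0,0,-0.04,0],[0,0,-0.04,0],[0,0,0,0]]}' > rows.txt && python3 steer.py rows.txt
python3 - <<'E'
from h import *
to(.5858,-.2100,.21,79.4)
E
```

```text
clock: 16.15
position: [0.6266, 0.2732, 0.0428]
ee_rot: [0.0, -0.046, 0.999, 0.0]
contact_force: [-0.0, 0.2, -0.7]
width: 0.0287
gripper_force: 59.7
clock: 16.57
position: [0.6267, 0.2733, 0.0431]
ee_rot: [0.0, -0.046, 0.999, 0.0]
contact_force: [-0.2, -0.2, 0.7]
width: 0.0701
gripper_force: 0.0
clock: 16.98
position: [0.6311, 0.2748, 0.1928]
ee_rot: [0.008, -0.046, 0.999, 0.002]
contact_force: [0.8, 0.4, 1.5]
width: 0.0699
gripper_force: 0.0
t 16.98 at [0.6311 0.2748 0.1928] yaw 95.29 q [ 0.31  0.47  1.35  0.    1.3  -1.35] w 0.0699 F [0.8 0.4 1.5] GO [ 0.0895 -0.4785 -0.0206] turn 0.277
```

```bash
echo '{"offsets": [[0.0066,-0.0367,-0.002,0],[0.0066,-0.0367,-0.002,0],[0.0066,-0.0367,-0.002,0],[0.0066,-0.0367,-0.002,0],[0.0066,-0.0367,-0.002,0]]}' > rows.txt && python3 steer.py rows.txt .085 >/dev/null
echo '{"offsets": [[0.0066,-0.0367,-0.002,0],[0.0066,-0.0367,-0.002,0],[0.0066,-0.0367,-0.002,0],[0.0066,-0.0367,-0.002,0],[0.0066,-0.0367,-0.002,0]]}' > rows.txt && python3 steer.py rows.txt >/dev/null
echo '{"offsets": [[0.0066,-0.0367,-0.002,0],[0.0066,-0.0367,-0.002,0],[0.0066,-0.0367,-0.002,0],[0,0,0,0.0923],[0,0,0,0.0923]]}' > rows.txt && python3 steer.py rows.txt >/dev/null
echo '{"offsets": [[0,0,0,0.0923],[0,0,0,0],[0,0,0,0],[0,0,0,0]]}' > rows.txt && python3 steer.py rows.txt
python3 - <<'E'
from h import *
for _ in range(3): ring(.5858,-.2100,.065)
to(.5858,-.2100,.048,79.4)
img,K,T=grab("top","top1")
g=cv2.cvtColor(img,cv2.COLOR_RGB2GRAY)
cv2.imwrite("pics/t1c.png",cv2.resize(img[200:365,130:290],None,fx=3.5,fy=3.5,interpolation=cv2.INTER_CUBIC)[:,:,::-1])
E
```

```text
clock: 18.57
position: [0.585, -0.2096, 0.2087]
ee_rot: [0.0, 0.091, 0.996, 0.0]
contact_force: [-1.0, 0.0, 0.0]
width: 0.0849
gripper_force: 0.0
pred (320, 243) ring [320.8 245.8] dia mm [22.1 27.2] world [ 0.5879 -0.2103  0.065 ]
pred (320, 242) ring [320.7 245.8] dia mm [22.2 27.2] world [ 0.5879 -0.2103  0.065 ]
pred (320, 242) ring [320.7 245.8] dia mm [22.2 27.2] world [ 0.588  -0.2103  0.065 ]
t 18.72 at [ 0.5851 -0.2095  0.2088] yaw 79.5 q [-0.46  0.37  1.47  0.    1.3  -1.84] w 0.085 F [ 0.1 -0.1  0.3] GO [-0.0008 -0.0004  0.1608] turn 0.002
```

View pics/t1c.png

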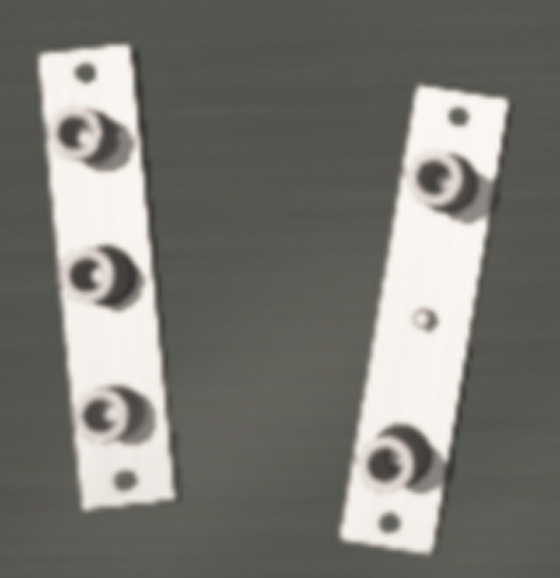

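Both short stubs sit on their dowels like the welded one. Now I'll grip the long stub.

```bash
echo '{"offsets": [[-0.0012,-0.0004,0.04,0],[0,0,0.04,0],[0,0,0.04,0],[0,0,0.025,0],[0,0,0.016,0]]}' > rows.txt && python3 steer.py rows.txt >/dev/null
echo '{"offsets": [[0,0,0,0],[0,0,0,0],[0,0,0,0]]}' > rows.txt && python3 steer.py rows.txt
echo '{"offsets": [[0,0,0,0],[0,0,0,0],[0,0,0,0],[0,0,0,0],[0,0,0,0]]}' > rows.txt && python3 steer.py rows.txt 0.0 60
echo '{"offsets": [[0,0,0,0],[0,0,0,0],[0,0,0,0]]}' > rows.txt && python3 steer.py rows.txt
echo '{"offsets": [[0,0,-0.013,0],[0,0,-0.03,0],[0,0,-0.04,0],[0,0,-0.04,0],[0,0,-0.03,0]]}' > rows.txt && python3 steer.py rows.txt
python3 - <<'E'
from h import *
to(.5232,.093,.2,79.4)
E
```

```text
clock: 19.43
position: [0.5873, -0.2108, 0.0491]
ee_rot: [0.001, 0.092, 0.996, -0.0]
contact_force: [0.6, -0.1, -0.3]
width: 0.0849
gripper_force: 0.0
clock: 19.85
position: [0.5865, -0.2106, 0.0487]
ee_rot: [0.001, 0.092, 0.996, -0.0]
contact_force: [-0.6, -0.7, 1.1]
width: 0.0286
gripper_force: 59.0
clock: 20.1
position: [0.5865, -0.2106, 0.0487]
ee_rot: [0.001, 0.092, 0.996, -0.0]
contact_force: [-0.8, 0.8, 5.2]
width: 0.0285
gripper_force: 59.1
clock: 20.52
position: [0.5864, -0.2105, 0.2031]
ee_rot: [0.001, 0.092, 0.996, -0.0]
contact_force: [0.3, -0.8, -2.1]
width: 0.0284
gripper_force: 59.5
t 20.52 at [ 0.5864 -0.2105  0.2031] yaw 79.42 q [-0.46  0.38  1.48  0.    1.28 -1.84] w 0.0284 F [ 0.3 -0.8 -2.1] GO [0.1178 0.2867 0.0029] turn 0.000
```

```bash
echo '{"offsets": [[0.0147,0.0358,0,0],[0.0147,0.0358,0,0],[0.0147,0.0358,0,0],[0.0147,0.0358,0,0],[0.0147,0.0358,0,0]]}' > rows.txt && python3 steer.py rows.txt >/dev/null
echo '{"offsets": [[0.0147,0.0358,0,0],[0.0147,0.0358,0,0],[0.0147,0.0358,0,0],[0,0,0,0],[0,0,0,0]]}' > rows.txt && python3 steer.py rows.txt
echo '{"offsets": [[0,0,0.04,0],[0,0,0.03,0],[0,0,0,0],[0,0,0,0],[0,0,0,0]]}' > rows.txt && python3 steer.py rows.txt
python3 - <<'E'
from h import *
to(.5232,.093,.0827,79.4)
img,K,T=grab("wrist","w7")
print(proj((.5232,.093,.024),K,T))
to(.5232,.093,.0827,79.4)
E
```

```text
clock: 21.35
position: [0.5219, 0.0947, 0.2002]
ee_rot: [-0.001, 0.09, 0.996, -0.0]
contact_force: [-0.2, -0.1, -2.4]
width: 0.0283
gripper_force: 60.0
clock: 21.77
position: [0.5244, 0.0919, 0.1318]
ee_rot: [0.001, 0.093, 0.996, 0.0]
contact_force: [0.3, -0.4, -0.9]
width: 0.029
gripper_force: 60.1
t 21.77 at [0.5244 0.0919 0.1318] yaw 79.35 q [ 0.04  0.31  1.78 -0.    1.05 -1.34] w 0.029 F [ 0.3 -0.4 -0.9] GO [0.0015 0.0008 0.0491] turn -0.001
[322.32861814 254.91489387]
t 21.82 at [0.5249 0.0921 0.1325] yaw 79.36 q [ 0.04  0.31  1.78 -0.    1.05 -1.34] w 0.0283 F [-0.4 -0.3 -2.7] GO [0.002  0.0006 0.0498] turn -0.001
```

View pics/w7.png

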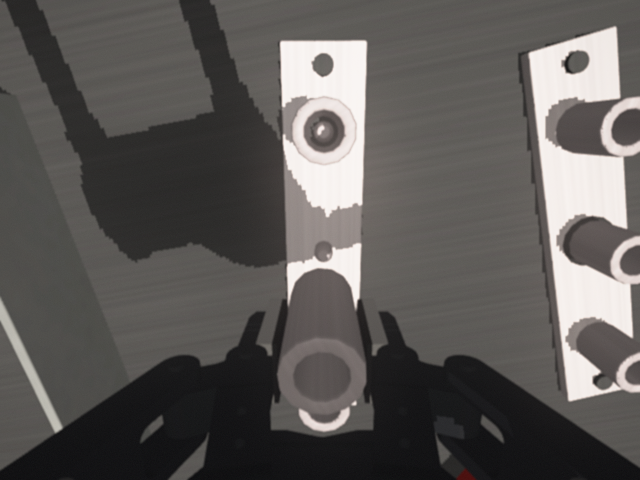

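The free dowel is at (323,251), in the gripper's shadow, and the held ring is at (322,375). The bar runs straight along the image, so the yaw is good. I'll measure numerically.

Run:
```python
from h import *
g=cv2.cvtColor(cv2.imread("pics/w7.png"),cv2.COLOR_BGR2GRAY)
print(g[238:266,311:337])
print("col322",[(y,int(g[y,322])) for y in range(326,430,2)])
print("row375",[(x,int(g[375,x])) for x in range(272,300,2)],[(x,int(g[375,x])) for x in range(340,372,2)])
for y in (180,190,200): 
    r=g[y].astype(int); print(y,[x for x in range(270,380) if abs(r[x+1]-r[x-1])>40])
```

```text
[[143 141 141 142 142 143 143 143 142 142 143 145 146 147 147 144 143 143
  143 143 143 143 145 144 145 143]
 [144 141 142 141 142 143 143 142 142 142 143 142 143 144 143 145 143 144
  142 141 143 142 143 143 142 142]
 [142 141 140 141 143 142 144 142 140 137 135 133 132 133 136 139 139 141
  142 143 142 143 144 144 142 143]
 [142 142 142 142 143 143 141 134 129 124 119 115 113 114 118 123 127 132
  138 142 143 144 144 143 143 143]
 [143 141 140 141 142 139 133 121 112 108 105 102 103 101 104 106 109 116
  130 139 141 143 145 143 143 141]
 [142 141 141 141 139 133 117 106 101 100 100 101 100 101 100 100 100 105
  115 127 139 143 144 144 143 143]
 [143 142 141 139 131 117 106  98  99 101 102 101 102 104 103 101 100 100
  103 114 129 140 143 142 141 144]
 [142 140 142 136 123 107  98  99 101 101 103 102 103 104 105 103 103 100
  100 103 120 136 143 144 141 141]
 [141 142 141 135 116 102  99 100 101 105 104 105 106 107 106 104 104 102
   99 100 116 143 160 157 146 141]
 [140 142 141 132 114 100  99 103 103 105 106 106 108 108 107 105 106 104
   98 101 123 172 202 199 167 143]
 [142 141 
[... 2318 characters left out ...]
, (390, 86), (392, 86), (394, 87), (396, 85), (398, 88), (400, 94), (402, 110), (404, 116), (406, 114), (408, 111), (410, 110), (412, 107), (414, 95), (416, 83), (418, 84), (420, 84), (422, 118), (424, 214), (426, 225), (428, 221)]
row375 [(272, 28), (274, 29), (276, 45), (278, 100), (280, 107), (282, 107), (284, 108), (286, 107), (288, 109), (290, 109), (292, 102), (294, 80), (296, 76), (298, 79)] [(340, 83), (342, 81), (344, 80), (346, 80), (348, 74), (350, 91), (352, 108), (354, 109), (356, 111), (358, 112), (360, 113), (362, 113), (364, 111), (366, 66), (368, 30), (370, 30)]
180 [283, 284, 296, 297, 362, 363]
190 [284, 285, 305, 361, 362, 363]
200 [284, 285, 306, 307, 308, 361, 362, 363]
```

Run:
```python
from h import *
d=manip.get_image("wrist");K=np.array(d["camera_matrix"]);H=np.array(d["hand_eye"])
zs=[]
for _ in range(3): manip.get_image("wrist");zs.append(manip.get_state()["position"])
print(np.round(zs,4))
for zt in(.108,.109):print("ring",cast((321.6,376.2),-.0163,K,H).round(4),"tip",cast((323,255),zt,K,H).round(4))
to(.5232,.093,.0827,79.4)
```

```text
[[0.5248 0.0924 0.1327]
 [0.5245 0.0925 0.1325]
 [0.5241 0.0926 0.1323]]
ring [ 0.0005  0.0005 -0.0163] tip [0.0015 0.0013 0.108 ]
ring [ 0.0005  0.0005 -0.0163] tip [0.0012 0.0013 0.109 ]
t 22.02 at [0.5241 0.0926 0.1323] yaw 79.4 q [ 0.04  0.31  1.78  0.    1.05 -1.34] w 0.0284 F [ 0.2 -0.5 -2.6] GO [0.0011 0.0002 0.0496] turn -0.000
```

```bash
echo '{"offsets": [[0.0008,0.0005,0.02,0],[0,0,0.018,0],[0,0,0.008,0],[0,0,0.0035,0],[0,0,0,0]]}' > rows.txt && python3 steer.py rows.txt >/dev/null
echo '{"offsets": [[0,0,0,0],[0,0,0,0],[0,0,0,0],[0,0,0,0]]}' > rows.txt && python3 steer.py rows.txt
python3 - <<'E'
from h import *
a=[]
for i in range(5): img,K,T=grab("wrist","w8");a.append(manip.get_state()["position"])
print(np.round(a,4))
to(.5232,.093,.0827,79.4)
g=cv2.cvtColor(img,cv2.COLOR_RGB2GRAY)
print(proj((.5232,.093,.024),K,T))
print(g[255:290:1,308:340:2])
E
```

```text
clock: 22.77
position: [0.5229, 0.0935, 0.082]
ee_rot: [0.001, 0.092, 0.996, 0.0]
contact_force: [-0.2, -0.4, -1.5]
width: 0.0285
gripper_force: 60.1
[[0.5228 0.0934 0.0819]
 [0.5227 0.0934 0.0817]
 [0.5226 0.0934 0.0816]
 [0.5225 0.0934 0.0815]
 [0.5225 0.0934 0.0814]]
t 23.02 at [0.5225 0.0934 0.0814] yaw 79.42 q [ 0.05  0.37  1.85  0.    0.93 -1.34] w 0.0286 F [-0.2  0.1 -2.4] GO [-0.0008 -0.0003 -0.0013] turn 0.000
[320.21532526 289.51816478]
[[140 139 140 141 140 139 143 145 144 142 141 140 143 143 142 142]
 [139 138 140 141 140 141 143 144 142 143 141 141 143 142 142 142]
 [140 139 139 141 140 140 141 144 144 141 140 139 142 142 143 141]
 [138 140 140 140 138 140 143 143 143 142 139 140 142 142 141 140]
 [138 137 143 141 140 140 142 144 143 141 140 139 142 142 141 141]
 [139 138 141 141 140 140 142 143 142 141 141 140 141 141 142 142]
 [140 140 140 141 140 139 143 142 143 142 140 141 141 142 141 140]
 [139 137 140 140 140 138 140 143 141 140 140 140 140 141 142 139]
 [139 136 140 140 139 139 142 143 143 142 139 140 142 140 142 141]
 [138 139 140 139 138 139 140 144 141 141 140 
[... 996 characters left out ...]
  91  92  93  94  94  92  92]
 [ 88  90  89  92  92  92  89  91  92  93  93  93  94  94  93  94]
 [ 89  90  91  90  91  90  89  91  94  91  91  92  94  93  93  93]
 [ 90  89  87  92  91  91  88  91  91  92  91  93  93  95  94  93]
 [ 89  91  88  91  91  91  88  91  92  91  91  92  93  93  93  92]
 [ 89  89  91  91  90  90  91  89  91  90  90  91  93  94  92  93]
 [ 89  90  90  90  91  91  89  91  91  92  91  91  94  93  93  91]
 [ 90  90  90  91  90  89  89  91  92  91  91  91  93  92  93  93]
 [ 88  90  90  90  92  91  90  90  91  90  90  92  92  93  93  92]
 [ 90  89  90  91  92  90  90  91  92  90  90  90  92  92  93  91]
 [ 89  88  89  91  91  88  87  91  90  92  90  92  93  93  92  92]]
```

```bash
for i in 1 2 3; do echo '{"offsets": [[0,0,0,0],[0,0,0,0],[0,0,0,0],[0,0,0,0],[0,0,0,0]]}' > rows.txt && python3 steer.py rows.txt | sed -n 1,4p; done
python3 - <<'E'
from h import *
for i in range(3):
    manip.get_image("top"); s=manip.get_state();print(s["clock"],s["position"].round(4),s["contact_force"].round(1),s["width"].round(4))
E
```

```text
clock: 23.43
position: [0.5224, 0.0934, 0.0813]
ee_rot: [-0.0, 0.092, 0.996, 0.0]
contact_force: [-0.1, 0.8, -2.8]
clock: 23.85
position: [0.5224, 0.0934, 0.0813]
ee_rot: [0.0, 0.092, 0.996, 0.0]
contact_force: [0.6, -0.0, -2.2]
clock: 24.27
position: [0.5224, 0.0934, 0.0813]
ee_rot: [0.0, 0.092, 0.996, 0.0]
contact_force: [-0.1, 1.1, -2.7]Traceback (most recent call last):
  File "<stdin>", line 3, in <module>
AttributeError: 'float' object has no attribute 'round'
```

The arm has now settled, and its readings are steady. The stub axis is about 1.3 mm off in x and the air gap is about 8.6 mm, so I'll trim both.

```bash
echo '{"offsets": [[-0.0013,-0.0001,-0.0014,0],[0,0,0,0],[0,0,0,0],[0,0,0,0],[0,0,0,0]]}' > rows.txt && python3 steer.py rows.txt >/dev/null
for i in 1 2 3; do echo '{"offsets": [[0,0,0,0],[0,0,0,0],[0,0,0,0],[0,0,0,0],[0,0,0,0]]}' > rows.txt && python3 steer.py rows.txt; done
python3 - <<'E'
from h import *
img,K,T=grab("wrist","w9")
g=cv2.cvtColor(img,cv2.COLOR_RGB2GRAY)
print("col322",[(y,int(g[y,322])) for y in list(range(334,356,2))+list(range(396,418,2))])
print("row375",[(x,int(g[375,x])) for x in list(range(290,297))+list(range(346,354))])
to(.5237,.093,.0827,79.4)
img,K,T=grab("top");g=cv2.cvtColor(img,cv2.COLOR_RGB2GRAY);a=cv2.cvtColor(cv2.imread("pics/top0.png"),cv2.COLOR_BGR2GRAY)
for n,(x0,x1,y0,y1) in dict(can=(295,345,120,180),brush=(395,510,160,200),magnet=(180,235,140,195),fence=(325,365,190,365)).items():
    print(n,"diff px",int((cv2.absdiff(g,a)[y0:y1,x0:x1]>60).sum()))
E
```

```text
clock: 25.15
position: [0.5237, 0.0931, 0.0827]
ee_rot: [0.0, 0.092, 0.996, 0.0]
contact_force: [-0.1, 0.2, -1.6]
width: 0.0283
gripper_force: 60.1
clock: 25.57
position: [0.5237, 0.0931, 0.0827]
ee_rot: [0.0, 0.092, 0.996, 0.0]
contact_force: [0.6, -0.4, -1.7]
width: 0.0279
gripper_force: 60.1
clock: 25.98
position: [0.5237, 0.0931, 0.0827]
ee_rot: [0.0, 0.092, 0.996, 0.0]
contact_force: [-0.1, -0.1, -2.6]
width: 0.0284
gripper_force: 60.1
col322 [(334, 87), (336, 91), (338, 106), (340, 117), (342, 114), (344, 113), (346, 112), (348, 114), (350, 110), (352, 97), (354, 88), (396, 88), (398, 89), (400, 96), (402, 113), (404, 117), (406, 114), (408, 110), (410, 110), (412, 109), (414, 95), (416, 84)]
row375 [(290, 110), (291, 110), (292, 101), (293, 89), (294, 80), (295, 78), (296, 78), (346, 81), (347, 77), (348, 75), (349, 81), (350, 90), (351, 103), (352, 110), (353, 111)]
t 26.03 at [0.5237 0.0931 0.0827] yaw 79.42 q [ 0.05  0.37  1.84  0.    0.93 -1.34] w 0.0284 F [-0.3  0.2 -2.6] GO [-0.     -0.0001  0.    ] turn 0.000
can diff px 0
brush diff px 0
magnet diff px 0
fence diff px 0
```

```bash
python3 -c "
from rig import manip
print(manip.sign_off())"
```

```text
the job is handed in; nothing more can be done
None
```

I've handed the job in at about 26 s: both short stubs are seated on the short row's free dowels and released. The long stub is still gripped, upright and centred over the long row's free dowel to within about 0.5 mm, with about 10 mm of clear air by my measurements. The spray can, brush, magnet and fence look unchanged in the last top view.

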